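Put the washed utensils away

TASK

Put the washed utensils away: move every wooden cooking stick from the drainer into the jug, foot down and leaning on the side of the rim opposite the jug's handle so that the handle stays free, and press every gadget that lies on the counter fully home in the cutout of its own shape in the drawer insert. Keep the jug upright and leave the other things on the counter where they are.

Things in the scene. Friction and masses are not known exactly. Their poses are not given: they have to be found in the camera images.
- spatula: Wooden cooking spatula, 220 mm long, 40 g: round handle 12 mm thick with a flat foot, a flat rectangular head (9 mm thick along own y, 36 mm wide along own x, from 150 mm above the foot to the top). At the start it stands foot down in a cell of the drainer, upright or up to 12 degrees off. Origin at the centre of the foot; own z runs from foot to head.
- spoon: Wooden cooking spoon, 220 mm long, 40 g: round handle 12 mm thick with a flat foot, a flat, round-ended head (9 mm thick along own y, 36 mm wide along own x, from 150 mm above the foot to the top). At the start it stands foot down in a cell of the drainer, upright or up to 12 degrees off. Origin at the centre of the foot; own z runs from foot to head.
- fork: Wooden cooking fork, 220 mm long, 40 g: round handle 12 mm thick with a flat foot, a flat, three-tined head (9 mm thick along own y, 36 mm wide along own x, from 150 mm above the foot to the top). At the start it stands foot down in a cell of the drainer, upright or up to 12 degrees off. Origin at the centre of the foot; own z runs from foot to head.
- spatula_top (a point): Centre of the spatula's top end, 220 mm from its foot.
- spoon_top (a point): Centre of the spoon's top end, 220 mm from its foot.
- fork_top (a point): Centre of the fork's top end, 220 mm from its foot.
- drainer: White cutlery drainer, fixed: 52 mm (own x) by 198 mm (own y), 75 mm high, with three square cells 26 mm wide in a row along own y, 66 mm apart (the middle one at the centre); cell floors 5 mm above the counter. Origin at the centre of its underside.
- jug: White stoneware jug, loose, 700 g: cylinder 115 mm high, outer diameter 91 mm, inner 82 mm, inner floor 6 mm above its underside. Its one ear handle sticks out towards own -x (to 82 mm from the axis, 25 to 98 mm high); the rim side away from the handle is own +x. Origin at the centre of its underside, z up.
- jug_mouth (a point): Centre of the jug's mouth, 115 mm above its underside.
- opener: Bottle opener, 60 g, lying flat on the counter: a black handle bar 18 mm wide (own y) and 22 mm high, from x = -50 to +20 mm, then a rectangular steel head 34 mm long (to x = +54 mm) and 38 mm wide, 14 mm high, ahead of it towards own +x. Origin on its underside, on the handle's centre line, near its centre of mass; z up.
- peeler: T-shaped peeler, 60 g, lying flat on the counter: a black handle bar 18 mm wide (own y) and 22 mm high, from x = -50 to +20 mm, then a steel crossbar 16 mm long (to x = +36 mm) and 64 mm wide, 14 mm high, ahead of it towards own +x. Origin on its underside, on the handle's centre line, near its centre of mass; z up.
- corer: Straight corer, 60 g, lying flat on the counter: a black handle bar 18 mm wide (own y) and 22 mm high, from x = -50 to +25 mm, then a steel blade 31 mm long (to x = +56 mm) and 10 mm wide, 14 mm high, ahead of it towards own +x. Origin on its underside, on the handle's centre line, near its centre of mass; z up.
- insert: Grey insert, fixed: 140 (own x) by 196 mm (y), top 15 mm high. Three cutouts 12 mm deep in the outlines of opener (y = -63), peeler (0), corer (+58 mm), 1.5 mm play, heads to +x; handles stand 10 mm proud when home. Two sprung nubs pinch each handle at x = -12 mm: a gadget laid in stops 3 to 8 mm too high; pressing its handle there with 5 to 10 N snaps it home. Origin: underside centre, z up.
- slot_opener (a point): The place of the opener in the insert: floor level of its cutout, exactly where the opener's origin lies when it is fully home and the opener's axes are parallel to the insert's (head towards the insert's +x).
- slot_peeler (a point): The place of the peeler in the insert: floor level of its cutout, exactly where the peeler's origin lies when it is fully home and the peeler's axes are parallel to the insert's (head towards the insert's +x).
- slot_corer (a point): The place of the corer in the insert: floor level of its cutout, exactly where the corer's origin lies when it is fully home and the corer's axes are parallel to the insert's (head towards the insert's +x).
- spice_jar: Bystander: small spice jar, 40 mm in diameter, 85 mm high. Origin at the centre of its underside.
- pepper_jar: Bystander: pepper jar, 44 mm in diameter, 90 mm high. Origin at the centre of its underside.
- mug: Bystander: blue mug, 76 mm in diameter, 85 mm high. Origin at the centre of its underside.
- oil_bottle: Bystander: oil bottle, 56 mm in diameter, 200 mm high. Origin at the centre of its underside.
- sponge: Bystander: yellow washing-up sponge, 100 by 65 by 30 mm. Origin at the centre of its underside.
- egg_cup: Bystander: egg cup, 44 mm in diameter, 45 mm high. Origin at the centre of its underside.

How it is judged:
By the outcome, as a careful person would: the job done as asked, in the order asked, and still so for the second after the job is handed in, with the robot touching nothing.
Of spatula, spoon, fork only 2 to 3 are there at a start; the rules pass over those that are not, and their reading is None.
Of opener, peeler, corer only 2 to 3 are there at a start; the rules pass over those that are not, and their reading is None.
At some moment in a run one of opener, peeler, corer may be knocked a few centimetres aside while the robot is not near it.
It also fails if it takes over 210 s, if anything falls off the work surface, if the arm or the gripper's body presses on something with over 40 N, if the wrist force passes 120 N, or if a joint passes its speed limit or range.

ROBOT

A 7-joint arm with a two-finger parallel gripper is mounted at the origin on the work surface. World frame = base frame: x ahead of the robot, y to its left, z up, the work surface at z = 0. Lengths are in mm, angles in rad, forces in N, time in s.
With the tool pointing down it reaches from about 400 to 900 mm from the base axis. Payload 5.5 kg.
Tool frame: the origin (TCP) lies between the finger pads; the fingertips stand 11 mm ahead of it and the grasp point (between the pads) lies 8 mm behind it; z points along the fingers, y is the line along which they close (so a half turn about z gives the same grasp; the last joint's range is limited). The gripper opens to 92 mm and grips with 3 to 60 N. Pads are 19 mm wide; open, the fingers measure 130 mm over their backs; the gripper's body (75 mm by 190 mm) begins 47 mm behind the grasp point.
Start: joints at [0.263, 0.501, -0.427, 1.55, 0.221, 1.138, -0.21], TCP at [650, 0.037, 237.729] pointing down, gripper open.
Joint ranges: [-2.88, 2.88], [-0.31, 2.03], [-1.54, 1.56], [0.2, 2.42], [-1.41, 4.55], [0.19, 2.02], [-2.57, 2.57]. Speed limits (rad/s): [2.57, 2.57, 3.14, 3.14, 3.14, 3.14, 3.14].

INTERFACE

Orientations are given as a unit quaternion [x, y, z, w].
In Python, from rig import r gives the robot as it stands.
- The arm moves only by the shell command python3 shift.py 'ROWS' [OPENING]. ROWS is a JSON list of rows, 1 to 20 of them, each of 4 numbers: dx, dy, dz in mm, then a turn about the tool's z in rad; each row is the pose to reach, as a shift and turn from the pose commanded when the command began, along the tool's axes at that moment; what a row does not reach only later rows make up. A row lasts 1/10 s, in which the tool goes at most 50 mm and 0.15 rad, less where a joint would pass 70% of its speed; a pose out of reach is approached as far as the arm can. OPENING is the finger opening in mm, set as the command begins (- or left out keeps the last). The fingers move at their own pace and stop on an object; the grip force is fixed at half the most. Time passes only in rows, so rows that do not move let the fingers close. It prints the time, the measured TCP pose, the force, the opening and the grip force at its end.
- r.observe(): the state, without advancing time (a new reading comes with each control period).
- r.get_image(name): name is "scene" or "side" or "wrist"; returns the picture (480x640x3 uint8, blue, green, red); there is no depth.
- r.get_calibration(name): a dict with "fx", "fy", "cx", "cy" (pixels), "cam_to_world" (4x4, takes a point from camera to world coordinates). Camera axes: x right, y down, z forward; pixel columns grow to the right and rows downward; lengths in mm; the calibration is good to about 2 mm. A picture is of the moment at which its call begins: read the wrist's pose just before it. get_calibration takes no time and is no camera call; for the wrist camera it gives the pose at the moment of the call.
- r.close_job(): hands the job in; it is judged then, once.
The state is a dict: "time": time; "joint_pos": joint angles; "joint_vel": joint speeds; "effort": joint torques, N m; "position": TCP position; "eef_rot": TCP orientation; "force": force on the tool from outside, world axes, zero at the start; "ft_torque": the same for the moment, N m; "opening": finger opening in mm; "finger_force": force on a finger pad.
Only numpy, scipy, OpenCV 4.12 (cv2) and the standard library are available. Lean on these libraries where they do the work, as an engineer would, in place of code of your own. Each camera call takes 0.05 s, during which the arm holds its last target. There are 200 camera calls.

## Working session

There is one attempt and no reset: what is moved stays moved. The work goes in short steps, Python scripts to look and compute and a shell command to move; the robot and the scene stay as the last step left them, time stands still between calls to the robot, and variables do not carry over. Pictures are saved under pics/ and viewed, at most 14 in all, crops included, and the job is handed in when it is done.

```bash
ls; mkdir -p pics; python3 - <<'E'
from rig import r
import cv2
o=r.observe();print(o['position'],o['eef_rot'],o['opening'])
for n in('scene','side','wrist'):
    c=r.get_calibration(n);print(n,c['fx'],c['cx'],c['cy'],c['cam_to_world'])
    cv2.imwrite(f'pics/{n}0.png',r.get_image(n))
E
```

```text
pics
rig.py
shift.py
[ 6.49314607e+02 -7.27210232e-02  2.36679230e+02] [ 7.07111024e-01  7.07101863e-01 -6.67698679e-04 -7.13589468e-04] 91.73350462669524
scene 565.6442788699437 324.31634661328985 237.30734067483564 [[-7.98331142e-01  4.23122190e-01 -4.28526545e-01  1.22507739e+03]
 [ 6.01862052e-01  5.85066321e-01 -5.43561837e-01  7.96600248e+02]
 [ 2.07233742e-02 -6.91856208e-01 -7.21737854e-01  1.22061215e+03]
 [ 0.00000000e+00  0.00000000e+00  0.00000000e+00  1.00000000e+00]]
side 510.15883768475277 316.5450108127967 240.60621107497232 [[-8.11213341e-01 -3.10711827e-01  4.95369636e-01  1.39404937e+01]
 [-5.84726408e-01  4.38685388e-01 -6.82385637e-01  7.78322508e+02]
 [-5.28613364e-03 -8.43216040e-01 -5.37548850e-01  7.65939691e+02]
 [ 0.00000000e+00  0.00000000e+00  0.00000000e+00  1.00000000e+00]]
wrist 422.1572250837831 319.0485528964566 240.666286287155 [[ 9.99999164e-01  1.17812690e-03 -5.33501334e-04  6.50558085e+02]
 [ 9.56097581e-04 -9.51230777e-01 -3.08478677e-01  8.36001079e+01]
 [-8.70909916e-04  3.08477909e-01 -9.51231108e-01  3.81905848e+02]
 [ 0.00000000e+00  0.00000000e+00  0.00000000e+00  1.00000000e+00]]
```

View pics/scene0.png

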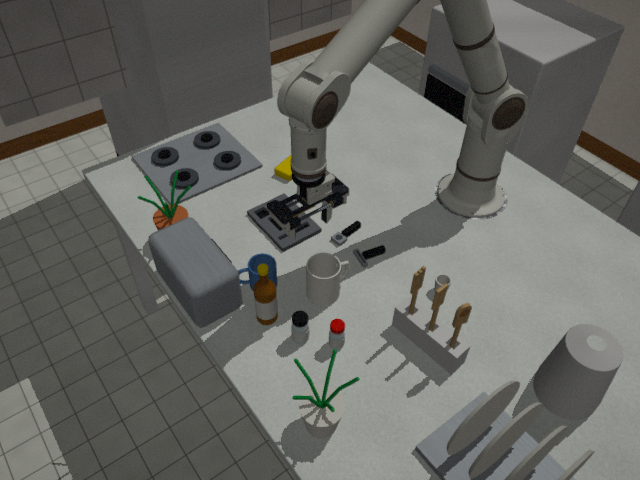

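View pics/side0.png

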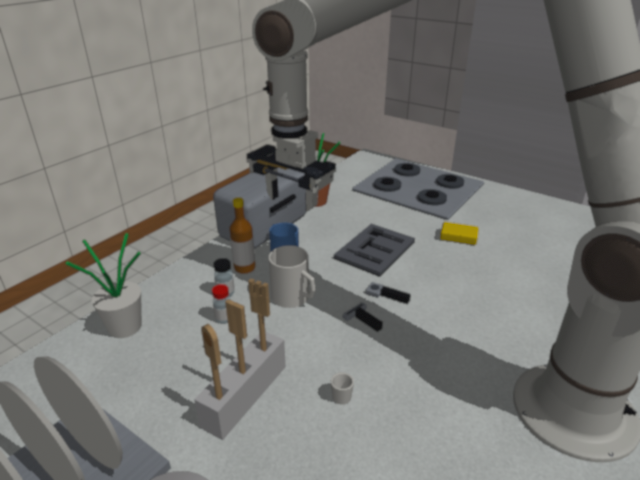

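The scene shows three sticks (fork ~(416,285), spatula ~(437,305), spoon ~(460,325)) in the drainer, jug ~(323,275) with its handle to the right, opener ~(347,232), peeler ~(370,255). The insert ~(283,220) is partly hidden by the arm. No corer is visible.

```bash
cat > h.py <<'E'
import numpy as np, cv2
from rig import r
from scipy.spatial.transform import Rotation as R
def ray(c,p):
    T=np.array(c['cam_to_world']);d=T[:3,:3]@[(p[0]-c['cx'])/c['fx'],(p[1]-c['cy'])/c['fy'],1];return T[:3,3],d/np.linalg.norm(d)
def plane(c,p,z):
    o,d=ray(c,p);return o+d*(z-o[2])/d[2]
def tri(c1,p1,c2,p2):
    o1,d1=ray(c1,p1);o2,d2=ray(c2,p2)
    s,t=np.linalg.lstsq(np.c_[d1,-d2],o2-o1,rcond=None)[0];a=o1+s*d1;b=o2+t*d2
    return (a+b)/2,np.linalg.norm(a-b)
def proj(c,P):
    T=np.linalg.inv(np.array(c['cam_to_world']));q=T[:3,:3]@P+T[:3,3];return c['fx']*q[0]/q[2]+c['cx'],c['fy']*q[1]/q[2]+c['cy']
def goto(target,yaw=None):
    """shift in tool axes to world target (mm), and turn so tool y lies along world angle yaw"""
    o=r.observe();M=R.from_quat(o['eef_rot']).as_matrix();d=M.T@(np.array(target)-o['position'])
    ty=np.arctan2(M[1,1],M[0,1]);t=None
    if yaw is not None: t=-((yaw-ty+np.pi/2)%np.pi-np.pi/2)
    print('shift',d.round(1),'turn',t,'tool y angle',ty.round(3),'q7',o['joint_pos'][6])
E
python3 - <<'E'
from h import *
S=r.get_calibration('scene');D=r.get_calibration('side')
P=lambda n,p,z:print(n,plane(S,p,z).round(0))
for n,a,b in[('fork top',(420,268),(259,283)),('spat top',(441,287),(237,304)),('spoon top',(464,305),(209,328)),('fork base',(411,314),(265,347)),('spoon base',(454,346),(217,396)),('jug',(323,262),(289,257))]:
    q,e=tri(S,a,D,b);print(n,q.round(0),e.round(1))
P('opener',(347,232),15);P('peeler head',(360,257),10);P('peeler',(374,251),20)
P('insL',(248,210),15);P('insB',(285,247),15);P('insR',(322,237),15)
for p in((405,228),(376,220),(375,270),(336,248)):print('side',plane(D,p,15).round(0))
print(plane(D,(388,294),15),plane(D,(368,318),15),plane(S,(322,258),115),plane(S,(345,265),70))
E
```

```text
fork top [514. 259. 225.] 4.2
spat top [510. 323. 220.] 1.5
spoon top [506. 390. 220.] 0.4
fork base [519. 260.  62.] 11.1
spoon base [505. 398.  68.] 2.9
jug [627.  37. 114.] 8.0
opener [441. -89.  15.]
peeler head [470.   8.  10.]
peeler [429.  20.  20.]
insL [ 630. -343.   15.]
insB [ 625. -147.   15.]
insR [ 514. -116.   15.]
side [ 540. -374.   15.]
side [ 630. -366.   15.]
side [ 506. -148.   15.]
side [ 642. -175.   15.]
[432.50732074 -82.68033108  15.        ] [427.08379008  17.45112423  15.        ] [618.68420035  20.25881466 115.        ] [558.95759507  45.26256406  70.        ]
```

View pics/wrist0.png

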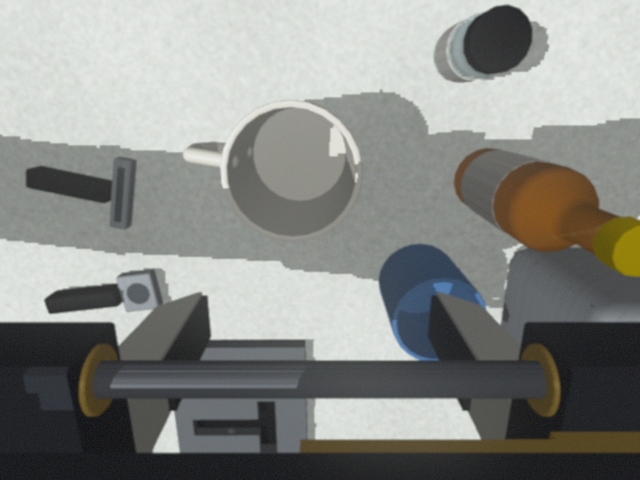

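The wrist picture shows the jug rim centred near (291,170) with its handle at (205,157) on the left. The peeler lies at (80,187) and the opener at (105,290). The insert's T cutout has its head to the right, towards +x.

```bash
python3 shift.py '[[0,0,-40,0],[0,0,-80,0],[0,0,-122,0],[40,-20,-122,0],[85,-45,-122,0],[130,-70,-122,0],[175,-95,-122,0],[220,-120,-122,0],[250,-135,-122,0],[270,-140,-122,0],[270,-140,-122,0],[270,-140,-122,0]]'
python3 - <<'E'
from h import *
o=r.observe();print(o['position'],o['joint_pos'])
cv2.imwrite('pics/w1.png',r.get_image('wrist'));cv2.imwrite('pics/s1.png',r.get_image('scene'))
# jug from first wrist picture
c=dict(fx=422.157,fy=422.157,cx=319.05,cy=240.67,cam_to_world=[[1,.00118,-.00053,650.56],[.00096,-.95123,-.30848,83.6],[-.00087,.30848,-.95123,381.9],[0,0,0,1]])
q=[plane(c,p,115)[:2] for p in((222,160),(360,160),(293,101),(297,238))];print(np.round(q))
print(plane(c,(186,154),98),plane(c,(205,157),98))
E
```

```text
time: 1.35
position: [509.9, 269.8, 359.4]
eef_rot: [0.707, 0.707, -0.0, 0.0]
force: [0.1, -0.5, 0.3]
opening: 92.0
finger_force: 0.0
[509.93154102 269.8191263  359.44552583] [-0.06969395  0.29237355 -0.58209525  1.57829368  0.16474334  1.32090962
 -0.67237092]
[[590.  50.]
 [676.  50.]
 [635.  85.]
 [636.  -1.]]
[562.1282918   51.83337376  98.        ] [574.56681515  49.88182479  98.        ]
```

View pics/w1.png

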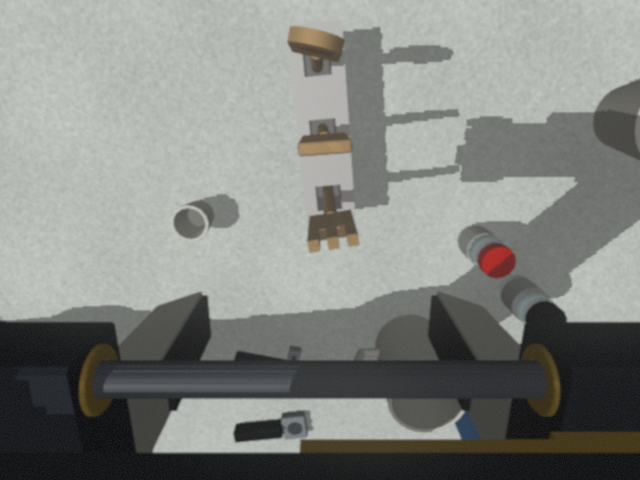

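View pics/s1.png

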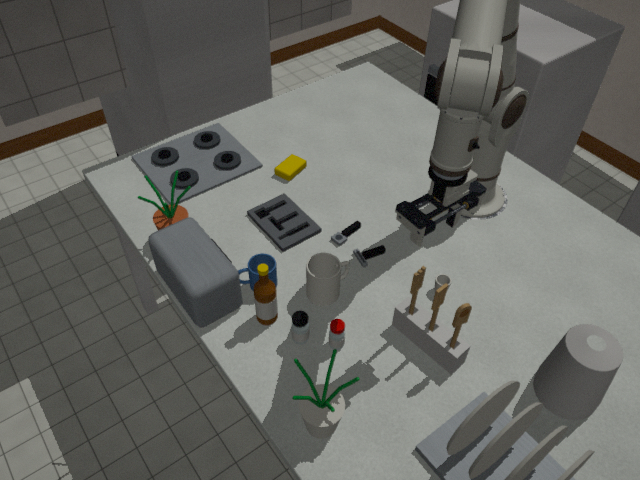

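The wrist view shows three upright sticks: spoon head (316,42), spatula top edge (300,150)–(351,146), fork tine ends (314,248)–(352,241). All head widths run roughly along world x. The scene view confirms only the opener and peeler are there, with the insert fully visible at (283,220).

```bash
cat >> h.py <<'E'
def blob(img,box,lo,hi):
    x0,y0,x1,y1=box;m=cv2.inRange(cv2.cvtColor(img[y0:y1,x0:x1],cv2.COLOR_BGR2HSV),lo,hi)
    cs=cv2.findContours(m,cv2.RETR_EXTERNAL,cv2.CHAIN_APPROX_NONE)[0];c=max(cs,key=cv2.contourArea)
    return c[:,0]+[x0,y0]
E
python3 - <<'E'
from h import *
c=r.get_calibration('wrist')
P=lambda n,a,b,z:print(n,((plane(c,a,z)+plane(c,b,z))/2).round(0),'yaw',np.round(np.arctan2(*(plane(c,b,z)-plane(c,a,z))[1::-1]),3))
P('spat',(299,154),(352,151),224);P('spatback',(302,138),(351,136),224)
P('fork',(308,251),(359,246),222);P('spoon',(290,43),(341,55),215);P('spoontop',(291,28),(343,40),215)
for n,p in[('c fork',(329,198)),('c spat',(323,130)),('c spoon',(318,65))]:print(n,plane(c,p,75).round(0))
print('drainer corners',[plane(c,p,75).round(0) for p in((354,184),(302,186))])
# independent: tops in scene/side
S=r.get_calibration('scene');D=r.get_calibration('side')
for n,a,b in[('fork top',(420,268),(259,283)),('spat top',(441,287),(237,304)),('spoon top',(464,305),(209,328))]:
    for z in(150,):pass
    print(n,tri(S,a,D,b)[0].round(0))
img=cv2.imread('pics/s1.png')[250:360,380:490];cv2.imwrite('pics/cr1.png',np.hstack([cv2.resize(img,None,fx=3.6,fy=3.6),cv2.resize(cv2.imread('pics/side0.png')[270:420,190:290],(264,396))]))
E
```

```text
spat [516. 321. 224.] yaw 0.054
spatback [517. 331. 224.] yaw 0.038
fork [522. 254. 222.] yaw 0.102
spoon [510. 384. 215.] yaw -0.214
spoontop [511. 393. 215.] yaw -0.208
c fork [522. 259.  75.]
c spat [516. 327.  75.]
c spoon [511. 386.  75.]
drainer corners [array([548., 273.,  75.]), array([495., 271.,  75.])]
fork top [514. 259. 225.]
spat top [510. 323. 220.]
spoon top [506. 390. 220.]
```

View pics/cr1.png

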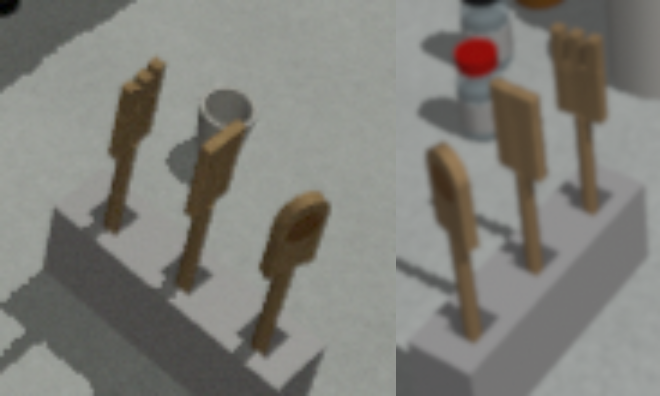

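Sticks stand nearly upright. Fork first: turn and hover over it.

```bash
python3 shift.py '[[-6,5,0,0.15],[-13,11.5,0,0.3],[-13,11.5,20,0.45],[-13,11.5,40,0.6],[-13,11.5,60,0.75],[-13,11.5,70,0.9],[-13,11.5,80,1.05],[-13,11.5,90,1.2],[-13,11.5,90,1.35],[-13,11.5,90,1.47],[-13,11.5,90,1.47],[-13,11.5,90,1.47]]' 40
python3 - <<'E'
from h import *
goto([521.5,257,188],np.pi/2+.1)
cv2.imwrite('pics/w2.png',r.get_image('wrist'))
c=r.get_calibration('wrist')
for P in([521.5,257,222],[521.5,257,196]):print(proj(c,np.array(P)))
E
```

```text
time: 2.65
position: [522.1, 255.9, 269.7]
eef_rot: [0.999, 0.051, 0.0, 0.0]
force: [-0.7, 0.1, -1.0]
opening: 39.8
finger_force: 0.0
shift [-0.4 -1.2 81.7] turn 0.0021417472353872924 tool y angle -1.469 q7 -2.069904080538714
(np.float64(315.90526979885414), np.float64(284.6506695208941))
(np.float64(316.2602801002105), np.float64(265.5829971995856))
```

View pics/w2.png

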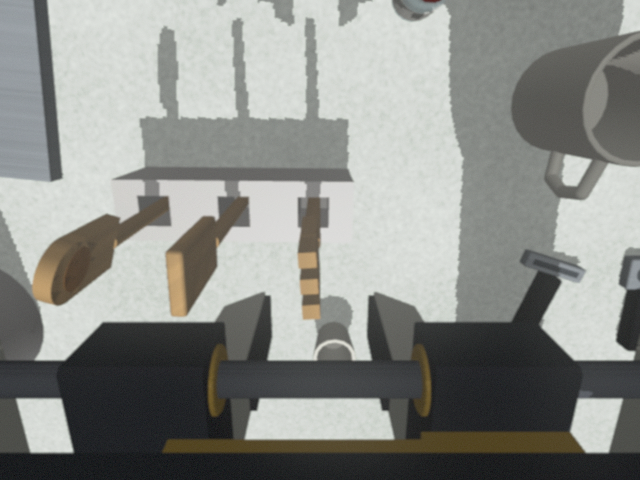

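The fork's tines are centred at (310,285) between the open fingers, 6 px left of my prediction, which puts the fork about 3 mm further in +y.

```bash
python3 shift.py '[[0,-4,20,0],[0,-4,45,0],[0,-4,65,0],[0,-4,81,0],[0,-4,81,0]]'; python3 shift.py '[[0,0,0,0],[0,0,0,0],[0,0,0,0],[0,0,0,0],[0,0,0,0],[0,0,0,0],[0,0,0,0],[0,0,0,0]]' 4;  python3 shift.py '[[0,0,-20,0],[0,0,-50,0],[0,0,-90,0],[0,0,-130,0],[0,0,-160,0],[0,0,-160,0]]'
python3 - <<'E'
from h import *
c=np.array([634,43]);u=np.array([.992,-.125]);v=np.array([.125,.992])
for y in(-14,14,0):
  p=c-10*u+y*v;print(p);goto([*p,205],-.125)
E
```

```text
time: 3.2
position: [519.7, 259.7, 186.3]
eef_rot: [0.999, 0.051, -0.002, 0.001]
force: [-1.2, -0.2, -0.1]
opening: 40.1
finger_force: 0.0
time: 4.0
position: [521.6, 261.2, 189.5]
eef_rot: [0.999, 0.05, 0.001, -0.0]
force: [-0.5, -0.5, 6.4]
opening: 9.1
finger_force: 30.0
time: 4.6
position: [523.0, 262.5, 353.6]
eef_rot: [0.999, 0.05, 0.004, -0.002]
force: [0.7, 0.3, -0.2]
opening: 8.7
finger_force: 30.0
[622.33   30.362]
shift [ 74.3 241.4 148.4] turn -1.344845503539716 tool y angle -1.47 q7 -2.0606651583550515
[625.83   58.138]
shift [ 80.6 214.1 148.6] turn -1.344845503539716 tool y angle -1.47 q7 -2.0606651583550515
[624.08  44.25]
shift [ 77.5 227.8 148.5] turn -1.344845503539716 tool y angle -1.47 q7 -2.0606651583550515
```

```bash
python3 shift.py '[[10,25,0,-0.15],[20,55,0,-0.3],[28,85,0,-0.45],[36,115,0,-0.6],[44,145,0,-0.75],[52,175,0,-0.9],[60,205,0,-1.05],[68,225,0,-1.2],[74,241,0,-1.345],[74,241,0,-1.345],[74,241,0,-1.345]]'
python3 - <<'E'
from h import *
o=r.observe();print(o['position'])
s=r.get_image('scene');d=r.get_image('side');w=r.get_image('wrist')
cv2.imwrite('pics/m1.png',np.vstack([np.hstack([cv2.resize(s[150:350,220:420],(400,400)),cv2.resize(d[180:380,190:390],(400,400))])]))
S=r.get_calibration('scene');D=r.get_calibration('side')
print('bottle',plane(S,(266,321),0),plane(D,(243,270),0),tri(S,(264,268),D,(238,203)))
E
```

```text
time: 5.7
position: [618.3, 29.1, 347.4]
eef_rot: [0.751, 0.66, -0.001, -0.001]
force: [-0.3, 0.5, -0.6]
opening: 8.7
finger_force: 30.0
[618.26652895  29.10827945 347.37586921]
bottle [806.08987756  29.81023951   0.        ] [791.71187539  28.81084162   0.        ] (array([792.92798676,  20.27917545, 191.86367097]), np.float64(3.0068870505339986))
```

View pics/m1.png

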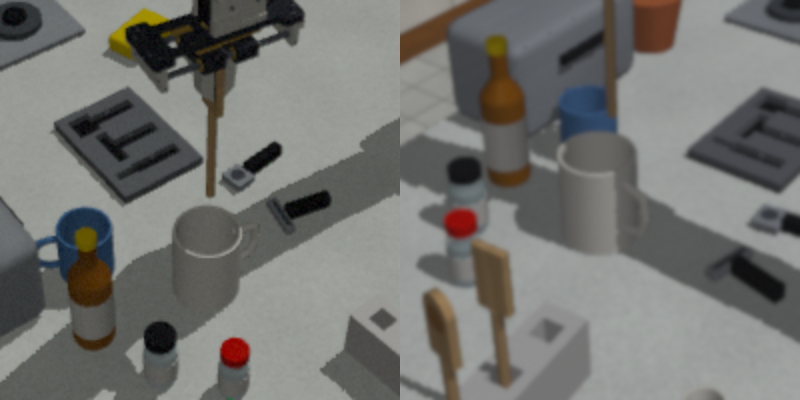

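The scene crop shows the fork hanging above the jug, foot at full-image (325,247) and rim centre ≈(323.5,265.5). In the side view the foot is ≈(296,237) and the rim centre ≈(289,258).

```bash
python3 - <<'E'
from h import *
S=r.get_calibration('scene');D=r.get_calibration('side')
print('foot',tri(S,(325.5,246.5),D,(296,237)));print('rim',tri(S,(323.5,265.5),D,(289,258)),plane(S,(323.5,265.5),115),plane(D,(289,258),115))
c=np.array([634,43.]);u=np.array([.992,-.125]);v=np.array([.125,.992])
P=lambda x,y,z:np.array([*(c+x*u+y*v),z])
print('predicted rim S',[np.round(proj(S,P(x,y,115))) for x,y in((45.5,0),(-45.5,0),(0,45.5),(0,-45.5),(0,0))]);print('D',[np.round(proj(D,P(x,y,115))) for x,y in((45.5,0),(-45.5,0),(0,45.5),(0,-45.5),(0,0))])
E
```

```text
foot (array([614.70934892,  28.37048494, 163.8619895 ]), np.float64(0.07948643827275945))
rim (array([627.89279133,  39.39093077, 108.64483751]), np.float64(0.7276920625447819)) [631.10276473  43.29415097 115.        ] [621.82604072  47.05817947 115.        ]
predicted rim S [array([307., 272.]), array([338., 260.]), array([331., 278.]), array([314., 254.]), array([323., 266.])]
D [array([272., 248.]), array([300., 263.]), array([271., 264.]), array([300., 247.]), array([286., 255.])]
```

```bash
python3 shift.py '[[0,0,30,0],[0,0,65,0],[0,0,100,0],[0,0,130,0],[0,0,145,0],[0,0,150,0],[0,0,155,0],[0,0,155,0]]'; python3 shift.py '[[0,0,0,0],[0,0,0,0],[0,0,0,0],[0,0,0,0]]' 26; python3 shift.py '[[0,10,0,0],[0,20,0,0],[0,30,0,0],[0,40,0,0],[0,46,0,0],[0,50,-5,0]]'
python3 - <<'E'
from h import *
s=r.get_image('scene');d=r.get_image('side')
cv2.imwrite('pics/m2.png',np.hstack([cv2.resize(s[150:350,220:420],(400,400)),cv2.resize(d[150:350,190:390],(400,400))]))
E
```

```text
time: 6.65
position: [619.6, 29.1, 194.6]
eef_rot: [0.75, 0.662, 0.001, 0.0]
force: [0.4, -0.0, -1.0]
opening: 9.1
finger_force: 30.0
time: 7.05
position: [619.2, 28.6, 194.3]
eef_rot: [0.75, 0.662, 0.0, 0.0]
force: [0.5, -0.1, 0.2]
opening: 25.6
finger_force: 0.0
time: 7.65
position: [668.7, 22.3, 197.8]
eef_rot: [0.75, 0.662, -0.001, -0.001]
force: [-0.6, 0.1, -0.2]
opening: 26.2
finger_force: 0.0
```

View pics/m2.png

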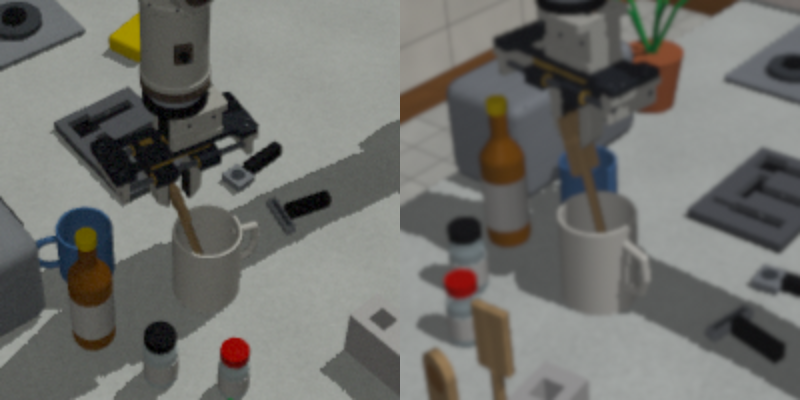

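The fork leans to +x over the rim at crop (180,205), away from the handle. Next, the spatula.

```bash
python3 shift.py '[[0,-3,-30,0],[0,-3,-70,0],[0,-3,-110,0],[20,-15,-150,0.1],[55,-35,-150,0.25],[90,-60,-150,0.4],[125,-85,-150,0.55],[160,-105,-150,0.7],[195,-130,-150,0.85],[230,-155,-150,1.0],[260,-175,-150,1.15],[283,-188,-130,1.3],[283,-188,-100,1.4],[283,-188,-80,1.4],[283,-188,-80,1.4],[283,-188,-80,1.4]]' 40
python3 - <<'E'
from h import *
goto([517,327,188],np.pi/2+.046)
w=r.get_image('wrist');c=r.get_calibration('wrist')
k=blob(w,(220,180,420,340),(5,50,60),(25,255,255));x,y,a,b=cv2.boundingRect(k);print(x,y,a,b,proj(c,np.array([517,327,224.])))
cv2.imwrite('pics/w3.png',w)
E
```

```text
time: 9.35
position: [517.2, 326.6, 279.2]
eef_rot: [1.0, 0.023, -0.0, 0.0]
force: [0.1, 0.5, 0.5]
opening: 39.7
finger_force: 0.0
shift [-0.2 -0.4 91.2] turn 0.0001650868603100264 tool y angle -1.525 q7 -2.2266455355196677
311 198 17 114 (np.float64(317.7610348694218), np.float64(279.0654060631876))
```

View pics/w3.png

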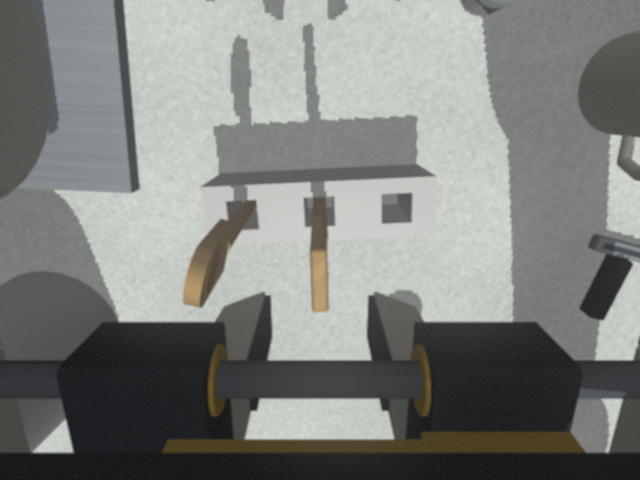

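The spatula sits centred between the fingers at (319,280).

```bash
python3 shift.py '[[0,0,30,0],[0,0,60,0],[0,0,80,0],[0,0,91,0],[0,0,91,0]]'; python3 shift.py '[[0,0,0,0],[0,0,0,0],[0,0,0,0],[0,0,0,0],[0,0,0,0],[0,0,0,0]]' 4;  python3 shift.py '[[0,0,-30,0],[0,0,-75,0],[0,0,-120,0],[0,0,-165,0],[10,30,-165,-0.15],[22,65,-165,-0.3],[34,100,-165,-0.45],[44,135,-165,-0.6],[55,170,-165,-0.75],[66,205,-165,-0.9],[77,235,-165,-1.05],[86,260,-165,-1.2],[91,275,-165,-1.35],[91,275,-165,-1.4],[91,275,-165,-1.4],[91,275,-165,-1.4]]'
python3 - <<'E'
from h import *
s=r.get_image('scene');d=r.get_image('side')
cv2.imwrite('pics/m3.png',np.hstack([cv2.resize(s[150:350,220:420],(400,400)),cv2.resize(d[150:350,190:390],(400,400))]))
E
```

```text
time: 9.9
position: [517.3, 326.3, 187.5]
eef_rot: [1.0, 0.023, -0.0, 0.0]
force: [-0.3, 1.0, -0.1]
opening: 39.8
finger_force: 0.0
time: 10.5
position: [517.7, 326.8, 188.4]
eef_rot: [1.0, 0.023, 0.0, -0.0]
force: [-0.4, -1.3, 3.6]
opening: 8.8
finger_force: 30.0
time: 12.1
position: [620.6, 56.6, 352.5]
eef_rot: [0.75, 0.661, -0.0, -0.0]
force: [0.8, -0.1, -0.7]
opening: 8.9
finger_force: 30.0
```

View pics/m3.png

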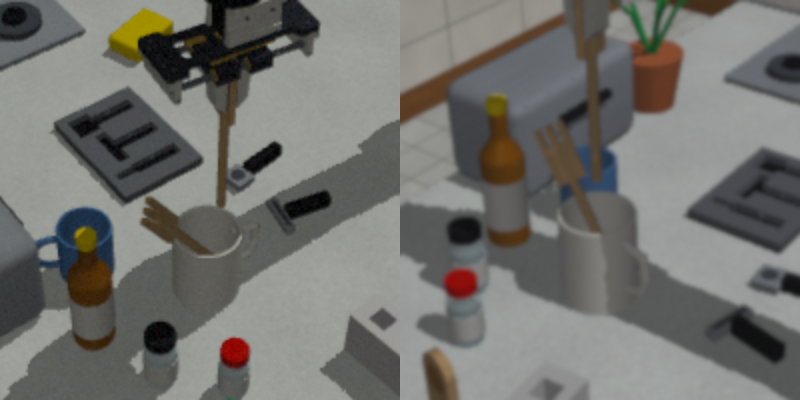

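The fork leans stably at crop (175,225), over the side opposite the handle. The spatula hangs above the jug with its foot at crop (222,205). Now I lower it, release it and push it over.

```bash
python3 shift.py '[[0,0,30,0],[0,0,65,0],[0,0,100,0],[0,0,135,0],[0,0,150,0],[0,0,155,0],[0,0,160,0],[0,0,160,0]]'; python3 shift.py '[[0,0,0,0],[0,0,0,0],[0,0,0,0],[0,0,0,0]]' 24; python3 shift.py '[[0,10,0,0],[0,20,0,0],[0,30,0,0],[0,40,-2,0],[0,42,-20,0],[0,40,-60,0],[0,40,-110,0],[0,40,-155,0]]'
python3 - <<'E'
from h import *
s=r.get_image('scene');d=r.get_image('side')
cv2.imwrite('pics/m4.png',np.hstack([cv2.resize(s[150:350,220:420],(400,400)),cv2.resize(d[150:350,190:390],(400,400))]))
goto([511,388,290],np.pi/2-.21)
E
```

```text
time: 13.0
position: [621.6, 56.5, 193.8]
eef_rot: [0.75, 0.662, 0.001, 0.001]
force: [0.3, -0.6, 0.7]
opening: 8.9
finger_force: 30.0
time: 13.4
position: [621.1, 56.1, 193.3]
eef_rot: [0.75, 0.662, 0.0, 0.0]
force: [-0.1, -0.4, -0.5]
opening: 24.1
finger_force: 0.0
time: 14.2
position: [661.0, 51.1, 349.7]
eef_rot: [0.75, 0.662, 0.0, -0.0]
force: [1.3, 0.0, -0.4]
opening: 24.1
finger_force: 0.0
shift [ 314.  -195.2   64.9] turn -1.4859909141369307 tool y angle -0.125 q7 -0.3605022006243532
```

View pics/m4.png

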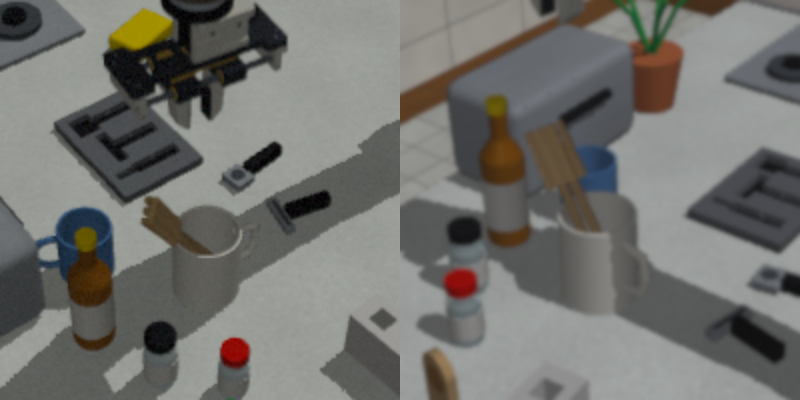

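Both sticks lean together on the free side of the rim, spatula on top of fork. Now the spoon, with numeric checks from here on.

```bash
python3 shift.py '[[35,-20,0,-0.15],[70,-45,0,-0.3],[105,-65,0,-0.45],[140,-88,0,-0.6],[175,-110,0,-0.75],[210,-130,0,-0.9],[245,-152,0,-1.05],[275,-172,0,-1.2],[300,-187,10,-1.35],[314,-195,40,-1.486],[314,-195,65,-1.486],[314,-195,65,-1.486],[314,-195,65,-1.486]]' 44
python3 - <<'E'
from h import *
goto([511,388,188],np.pi/2-.21)
w=r.get_image('wrist');c=r.get_calibration('wrist')
cv2.imwrite('pics/w4.png',w)
h=cv2.cvtColor(w,cv2.COLOR_BGR2HSV);m=cv2.inRange(h,(5,50,60),(25,255,255))
n,l,st,ce=cv2.connectedComponentsWithStats(m)
for i in range(1,n):
    if st[i,4]>80:print(st[i],ce[i])
for z in(215,195):print([np.round(proj(c,np.array([511+dx*np.cos(-.21),388+dx*np.sin(-.21),z]))) for dx in(-18,0,18)])
for y in range(180,340,12):
    xs=np.where(m[y,230:400])[0]+230
    if len(xs):print(y,xs.min(),xs.max())
E
```

```text
time: 15.6
position: [506.8, 386.6, 282.6]
eef_rot: [0.105, 0.994, -0.0, -0.0]
force: [0.8, -0.6, 0.4]
opening: 44.2
finger_force: 0.0
shift [-3.9  2.3 94.6] turn -0.001103851501591313 tool y angle 1.36 q7 0.39413973963197185
[ 319  192   20  100 1606] [328.62079701 243.79825654]
[197 344  22  73 779] [205.11681643 378.89987163]
[419 344  23  73 871] [432.50401837 379.46727899]
[ 174  431  421   22 6561] [406.1216278  443.23868313]
[array([323., 239.]), array([323., 270.]), array([322., 300.])]
[array([322., 228.]), array([322., 257.]), array([322., 285.])]
192 327 329
204 320 331
216 320 335
228 320 337
240 321 338
252 321 338
264 321 338
276 321 338
288 323 337
```

```bash
python3 shift.py '[[-4,5.5,30,0],[-4,5.5,60,0],[-4,5.5,80,0],[-4,5.5,94,0],[-4,5.5,94,0]]'; python3 shift.py '[[0,0,0,0],[0,0,0,0],[0,0,0,0],[0,0,0,0],[0,0,0,0],[0,0,0,0]]' 4;  python3 shift.py '[[0,0,-30,0],[0,0,-75,0],[0,0,-120,0],[0,0,-165,0],[0,0,-165,0]]'
python3 - <<'E'
from h import *
S=r.get_calibration('scene');D=r.get_calibration('side')
n=[np.cross(ray(c,a)[1],ray(c,b)[1]) for c,a,b in((S,(326,275),(302.5,261)),(D,(290,267.5),(275,237.5)))]
o=[ray(S,(0,0))[0],ray(D,(0,0))[0]]
for z in(10,115,190):
    A=np.array([*n,[0,0,1]]);print('fork z',z,np.linalg.solve(A,[n[0]@o[0],n[1]@o[1],z]).round(0))
c=np.array([631,43]);u=np.array([.992,-.125]);v=np.array([.125,.992])
p=c-26*u+2*v;print(p);goto([*p,352],-.125)
E
```

```text
time: 16.15
position: [511.4, 390.8, 188.0]
eef_rot: [0.105, 0.994, -0.001, -0.0]
force: [-0.2, -0.1, 0.2]
opening: 43.7
finger_force: 0.0
time: 16.75
position: [511.4, 391.6, 189.2]
eef_rot: [0.105, 0.995, 0.0, 0.0]
force: [-0.6, -0.1, 2.2]
opening: 8.6
finger_force: 30.0
time: 17.25
position: [512.8, 394.5, 361.4]
eef_rot: [0.105, 0.994, 0.004, 0.004]
force: [-0.2, 1.0, -0.3]
opening: 8.9
finger_force: 30.0
fork z 10 [579.  42.  10.]
fork z 115 [657.  32. 115.]
fork z 190 [712.  25. 190.]
[605.458  48.234]
shift [-162.6 -319.4    7.6] turn 1.4861839673473356 tool y angle 1.361 q7 0.42193222572589484
```

```bash
python3 shift.py '[[-18,-35,-14,0.15],[-35,-70,-14,0.3],[-52,-105,-14,0.45],[-70,-140,-14,0.6],[-88,-175,-14,0.75],[-105,-210,-14,0.9],[-122,-245,-14,1.05],[-140,-280,-14,1.2],[-157,-315,-14,1.35],[-172,-345,-14,1.5],[-184,-370,-14,1.65],[-191,-383,-14,1.8],[-191,-383,-14,1.836],[-191,-383,-14,1.836],[-191,-383,-14,1.836]]'
python3 - <<'E'
from h import *
goto([620,-20,375],-.475)
w=r.get_image('wrist');s=r.get_image('scene');c=r.get_calibration('wrist')
cv2.imwrite('pics/w5.png',np.hstack([cv2.resize(w[0:360,100:500],(480,432)),cv2.resize(s[210:318,275:355],(320,432))]))
import pickle;pickle.dump(c,open('c5.p','wb'))
E
```

```text
time: 18.75
position: [618.0, -22.2, 367.2]
eef_rot: [0.853, 0.522, -0.0, -0.0]
force: [-0.2, 0.6, -0.5]
opening: 8.4
finger_force: 30.0
shift [ 2.8  0.7 -7.8] turn 0.002187361525194831 tool y angle -0.473 q7 -0.5648202214200996
```

View pics/w5.png

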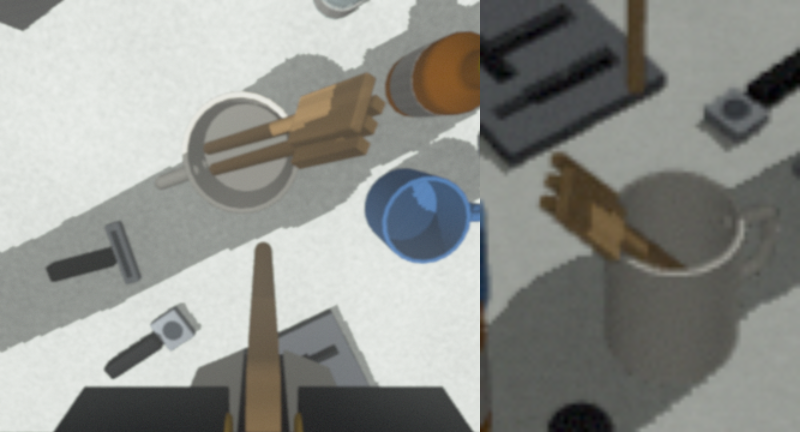

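The wrist crop shows both feet at the handle-side wall, (213,165) and (208,145), with heads over the far rim. The floor is free on the lower side near (248,182) and above near (235,122). The spoon hangs from the gripper with its foot at (262,247).

```bash
python3 - <<'E'
from h import *
import pickle;k=pickle.load(open('c5.p','rb'))
f=lambda p,z:plane(k,(p[0]/1.2+100,p[1]/1.2),z).round(0)[:2]
q=[f(p,115) for p in((187,152),(298,152),(243,94),(243,211))];print('rim',*q)
c=np.array([(q[0]+q[1])[0]/2,(q[2]+q[3])[1]/2]);print(c,[np.hypot(*(a-c)) for a in q])
print('handle',f((157,183),98),f((172,179),98))
print('forkfoot',f((213,165),12),'spatfoot',f((208,145),12),'floor spots',f((248,182),6),f((235,122),6))
print('fork @rim',f((288,147),118),'spat@rim',f((270,130),125), 'spoon foot',f((262,247),184))
E
```

```text
rim [597.  61.] [672.  23.] [654.  78.] [614.   2.]
[634.5  40. ] [np.float64(42.97964634568321), np.float64(41.17341375208036), np.float64(42.71123973850443), np.float64(43.176961449365564)]
handle [561.  51.] [574.  49.]
forkfoot [598.  41.] spatfoot [603.  60.] floor spots [620.  11.] [635.  67.]
fork @rim [667.  30.] spat@rim [660.  47.] spoon foot [622. -16.]
```

```bash
python3 shift.py '[[16,-7,0,-0.15],[32,-14,0,-0.3],[32,-14,0,-0.45],[32,-14,0,-0.573],[32,-14,0,-0.573],[32,-14,30,-0.573],[32,-14,65,-0.573],[32,-14,100,-0.573],[32,-14,130,-0.573],[32,-14,150,-0.573],[32,-14,162,-0.573],[32,-14,168,-0.573],[32,-14,173,-0.573],[32,-14,173,-0.573]]'; python3 - <<'E'
from h import *
o=r.observe();print(o['position'],o['force'])
cv2.imwrite('pics/d5.png',r.get_image('scene'))
E
```

```text
time: 20.25
position: [620.8, 12.1, 195.0]
eef_rot: [0.672, 0.741, 0.0, 0.0]
force: [0.1, -0.1, -0.2]
opening: 9.2
finger_force: 30.0
[620.76811     12.08614887 195.04084699] [ 0.06008108 -0.08142453 -0.22484402]
```

```bash
python3 shift.py '[[0,0,2,0],[0,0,2,0],[0,0,2,0],[0,0,2,0]]' 20; python3 shift.py '[[0,10,0,0],[0,20,0,0],[0,30,0,0],[0,38,-2,0],[0,39,-20,0],[0,38,-60,0],[0,38,-110,0],[0,38,-170,0],[-30,38,-170,0],[-70,38,-170,0],[-70,38,-170,0]]'
python3 - <<'E'
from h import *
o=r.observe();print(o['position'])
w=r.get_image('wrist');s=r.get_image('scene');c=r.get_calibration('wrist')
cv2.imwrite('pics/w6.png',np.hstack([cv2.resize(w[0:360,100:500],(480,432)),cv2.resize(s[210:318,275:355],(320,432))]))
import pickle;pickle.dump(c,open('c6.p','wb'))
# wooden blobs in wrist view
m=cv2.inRange(cv2.cvtColor(w,cv2.COLOR_BGR2HSV),(5,50,40),(20,200,255))[:320]
n,l,st,ce=cv2.connectedComponentsWithStats(m)
for i in range(1,n):
    if st[i,4]>150:print(st[i],ce[i].round())
print('rim centre px',proj(c,np.array([634.5,41,115.])),'free rim side',proj(c,np.array([634.5+40*.992,41-40*.125,115.])))
E
```

```text
time: 20.7
position: [620.6, 12.0, 193.0]
eef_rot: [0.672, 0.741, 0.0, 0.0]
force: [0.2, -0.5, -0.6]
opening: 19.8
finger_force: 0.0
time: 21.8
position: [666.1, -62.6, 363.3]
eef_rot: [0.675, 0.738, -0.002, 0.002]
force: [-0.6, -0.9, -0.9]
opening: 19.8
finger_force: 0.0
[666.05642037 -62.55256415 363.26606906]
[ 259   57  160   70 6975] [347.  89.]
[ 437   86   68   64 3129] [468. 117.]
[416  92  17  43 160] [421. 112.]
rim centre px (np.float64(293.03004736883236), np.float64(84.77042711788474)) free rim side (np.float64(337.5924985922989), np.float64(95.39371875806276))
```

```bash
python3 - <<'E'
import cv2,numpy as np
a=cv2.imread('pics/w6.png')[:, :480]
m=cv2.inRange(cv2.cvtColor(a,cv2.COLOR_BGR2HSV),(5,50,40),(20,200,255))
v=cv2.cvtColor(a,cv2.COLOR_BGR2GRAY)
for y in range(60,165,5):print(y,''.join(('%d'%(v[y,x]//26) if m[y,x] else '.') for x in range(180,400,3)))
E
```

```text
60 ..........................................................................
65 ..........................................................................
70 ......344444..............................................................
75 ......333333333455555555..................55555555555555..................
80 ........333333355566655555555555445555..555555555555555555555555566.......
85 ...............4445555555556555555555555554454444445555555555555655.......
90 ......................4445555455555555554444444444445555555555665555......
95 ....3333333344..........555554444555666664333444444455555555666555........
100 ....3333333333554544444445555443445566666544343333445555555655554.........
105 .........33333333333333334554443334556666654444433455555565555444.........
110 .................3333333345444433444456666544444444555566555444445........
115 ....................43333554444334344566655433333356566555433445455...43..
120 ...............43333333334555444334344555554333333455555544434455....33...
125 .............333333333333334455443434455555433333334455444445.......33....
130 ..............33333.........345544334444444433333344444444555......33.....
135 .............................344444345444443333445555443455........3......
140 .............................344444555533333334444444455...........3......
145 ..............................45555555......555555445455...........33.....
150 ..................................................5555.............43.....
155 ....................................................................33....
160 ..........................................................................
```

All three handles are seen running from the handle side to the free rim. On to the gadgets.

```bash
python3 shift.py '[[-12,-40,-5,0],[-24,-85,-10,0],[-36,-130,-17,0.09],[-43,-161,-17,0.09],[-43,-161,-17,0.09],[-43,-161,-17,0.09]]' 
cat >> h.py <<'E'
def comps(w,m,mn,rows=335):
    m=m.copy();m[rows:]=0
    return [c[:,0] for c in cv2.findContours(m,cv2.RETR_EXTERNAL,cv2.CHAIN_APPROX_NONE)[0] if cv2.contourArea(c)>mn]
def handles():
    w=r.get_image('wrist');c=r.get_calibration('wrist');g=cv2.cvtColor(w,cv2.COLOR_BGR2GRAY)
    for k in comps(w,(g<62).astype(np.uint8)*255,150):
        P=np.array([plane(c,p,22)[:2] for p in k],np.float32);b=cv2.minAreaRect(P)
        if max(b[1])<150:print('dark',np.round(b[0]),np.round(b[1]),round(b[2],1),'px',k.mean(0).round())
    return w,c,g
E
python3 - <<'E'
from h import *
print(r.observe()['position']);w,c,g=handles();cv2.imwrite('pics/w7.png',w)
E
python3 shift.py '[[-45,0,0,0],[-90,0,0,0],[-90,0,0,0],[-90,0,0,0]]'
python3 - <<'E'
from h import *
print(r.observe()['position']);w,c,g=handles();cv2.imwrite('pics/w8.png',w)
a=cv2.imread('pics/w7.png');cv2.imwrite('pics/v.png',np.hstack([a[0:340,60:460],w[0:340,220:620]]))
E
```

```text
time: 22.5
position: [509.4, -111.4, 380.3]
eef_rot: [0.704, 0.71, 0.0, 0.0]
force: [0.4, 0.2, 0.3]
opening: 20.1
finger_force: 0.0
[ 509.38532144 -111.40212804  380.26269825]
dark [ 473. -296.] [55. 12.] 89.5 px [290. 317.]
dark [ 537. -297.] [41. 58.] 9.8 px [342. 318.]
dark [ 559. -241.] [82. 62.] 1.1 px [362. 278.]
dark [ 571. -184.] [87. 14.] 0.6 px [362. 236.]
dark [ 877. -193.] [125.  23.] 90.0 px [609. 244.]
dark [792. -81.] [51. 68.] 8.1 px [555. 155.]
dark [432.  15.] [16. 68.] 78.1 px [248.  62.]
time: 22.95
position: [510.9, -202.5, 378.7]
eef_rot: [0.704, 0.71, 0.0, -0.001]
force: [1.2, 0.4, 0.6]
opening: 20.1
finger_force: 0.0
[ 510.89990895 -202.5140989   378.71558508]
dark [ 555. -384.] [12. 55.] 1.7 px [348. 317.]
dark [ 474. -385.] [55. 12.] 89.5 px [290. 317.]
dark [ 568. -303.] [100.  35.] 0.6 px [366. 258.]
dark [ 559. -242.] [83. 62.] 0.6 px [365. 211.]
dark [ 568. -185.] [102.  16.] 0.6 px [363. 165.]
dark [731. -82.] [57. 77.] 11.5 px [519.  71.]
dark [786. -71.] [63. 78.] 9.7 px [567.  63.]
```

View pics/v.png

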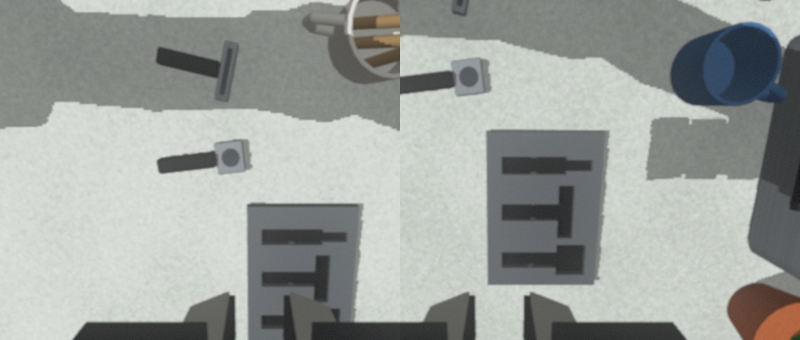

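The left crop shows the peeler, handle at (188,61) and bar at (227,71), and the opener, handle at (187,161) and head at (231,157). The right crop shows the insert from (487,130) to (606,284) with corer, peeler and opener cutouts from top to bottom, heads to +x.

```bash
cat > meas.py <<'E'
from h import *
def rect(c,k,z):
    P=np.array([plane(c,p,z)[:2] for p in k],np.float32);return cv2.minAreaRect(P)
def gadgets(w,c,zh=22):
    """black handle rectangles: centre, long axis, ends"""
    g=cv2.cvtColor(w,cv2.COLOR_BGR2GRAY)
    for k in comps(w,(g<80).astype(np.uint8)*255,120):
        b=rect(c,k,zh)
        if 45<max(b[1])<85 and 12<min(b[1])<30:
            q=cv2.boxPoints(b);e=sorted([q[1]-q[0],q[2]-q[1]],key=np.linalg.norm)[1];e=e/np.linalg.norm(e);e*=np.sign(e[0])
            print('handle',np.round(b[0],1),np.round(b[1],1),'axis',np.round(np.arctan2(e[1],e[0]),3),'px',k.mean(0).round(),k.min(0),k.max(0))
E
python3 - <<'E'
from meas import *
c=r.get_calibration('wrist');w=cv2.imread('pics/w8.png');h=cv2.cvtColor(w,cv2.COLOR_BGR2HSV);g=cv2.cvtColor(w,cv2.COLOR_BGR2GRAY)
print('insert px',g[200,312:330:4],h[200,320],'counter',g[200,295],'shadow side',g[200,420:440:3])
m=(g<130).astype(np.uint8)*255;m[:110]=0;m[292:]=0;m[:,:270]=0;m[:,440:]=0
k=max(comps(w,m,3000),key=len);b=rect(c,k,15);print('insert',b,cv2.boxPoints(b))
for k in comps(w,(g<62).astype(np.uint8)*255,150):
    x,y=k.mean(0)
    if 300<x<430 and 120<y<290:
        P=np.array([plane(c,p,15)[:2] for p in k]);print('cut',P.min(0).round(1),P.max(0).round(1))
gadgets(w,c)
# w7 calibration: same orientation, shifted camera
T=np.array(c['cam_to_world']);T[1,3]+=91.1-1;T[0,3]-=1;T[2,3]+=1;c7=dict(c);c7['cam_to_world']=T
gadgets(cv2.imread('pics/w7.png'),c7)
E
```

```text
insert px [112 112 112 112 110] [107  15 116] counter 209 shadow side [122 143 210 210 207 213 210]
insert ((569.4695434570312, -242.3121337890625), (142.08409118652344, 194.1197052001953), 0.60649573802948) [[ 497.40408 -146.0097 ]
 [ 499.4589  -340.11853]
 [ 641.53503 -338.61456]
 [ 639.4802  -144.50574]]
cut [ 518.4 -323.7] [ 619.7 -287.7]
cut [ 517.5 -274.7] [ 602.2 -212.1]
cut [ 516.8 -194.8] [ 620.2 -177.4]
handle [ 932.9 -389.1] [45.8 24.5] axis 1.26 px [631. 323.] [616 305] [639 334]
handle [ 555.2 -383.7] [14.8 54.7] axis -1.56 px [349. 317.] [344 297] [355 334]
handle [ 473.6 -384.5] [54.9 14.8] axis 1.563 px [290. 317.] [283 297] [294 334]
handle [425.8 -95. ] [67.9 15.9] axis 0.127 px [243.  82.] [212  72] [273  92]
handle [ 472.5 -295. ] [55.  14.8] axis 1.563 px [290. 317.] [283 297] [294 334]
handle [426.  -93.1] [67. 16.] axis 0.133 px [247. 162.] [219 152] [275 171]
handle [431.7  16. ] [17.  69.3] axis -0.207 px [248.  62.] [217  48] [280  77]
```

```bash
python3 shift.py '[[30,-20,0,-0.15],[65,-40,0,-0.3],[100,-63,0,-0.45],[140,-63,20,-0.6],[175,-63,50,-0.75],[205,-63,80,-0.9],[216,-63,110,-1.05],[216,-63,140,-1.2],[216,-63,165,-1.35],[216,-63,179,-1.356],[216,-63,179,-1.356],[216,-63,179,-1.356]]' 50
cat >> meas.py <<'E'
def look(target_z,off=15):
    o=r.observe();w=r.get_image('wrist');c=r.get_calibration('wrist');gadgets(w,c);print('tcp',o['position'].round(1),'q7',o['joint_pos'][6].round(2));return w,c
E
python3 - <<'E'
from meas import *
w,c=look(0);cv2.imwrite('pics/p1.png',w);print(proj(c,np.array([431.7,16,22])),proj(c,np.array([446.4,12.9,22])))
E
```

```text
time: 24.2
position: [445.4, 14.6, 201.1]
eef_rot: [0.102, 0.995, 0.0, -0.0]
force: [-0.2, 0.1, 0.1]
opening: 50.0
finger_force: 0.0
handle [423.4 -91.4] [68.  21.7] axis 0.118 px [181. 211.] [153 169] [209 253]
tcp [445.4  14.6 201.1] q7 1.16
(np.float64(317.44741687019206), np.float64(195.7145491565318)) (np.float64(317.40388097055364), np.float64(214.35026829164283))
```

```bash
python3 - <<'E'
import cv2
g=cv2.cvtColor(cv2.imread('pics/p1.png'),cv2.COLOR_BGR2GRAY)
for y in range(130,285,6):print(y,' '.join('%3d'%g[y,x] for x in range(262,380,6)))
E
```

```text
130 126 129 133 130 126 131 125 127 127 127 128 128 131 126 132 131 132 178 202 207
136 127 128 126 129 128 127 129 126 133 130 130 133 125 128 126 131 124 150 200 209
142 133 131 131 128 131 130 128 125 127 130 128 127 130 132 127 129 132 135 207 203
148 131 131 129 126 125 128 125 127  54  53  57 120 129 129 129 129 131 127 199 204
154 135 132 126 132 130 130 126 112  48  50  48  87 132 126 130 131 133 131 201 198
160 131 133 132 128 127 129 135 116  47  43  46  98 130 130 127 129 131 131 200 200
166 135 131 129 125 130 129 131 113  49  47  48  98 125 124 126 126 132 128 167 202
172 133 130 129 129 129 125 128 115  50  48  46  99 128 131 131 131 128 130 146 199
178 131 128 129 127 127 129 125 116  47  49  48 100 128 125 130 128 131 130 128 201
184 132 134 129 126 132 127 128 117  44  46  47 101 133 129 128 132 128 128 134 199
190 133 132 129 132 127 128 127 112  46  49  48  97 126 123 130 124 128 128 129 206
196 131 131 132 130 131 130 125 123  46  49  47 108 126 131 130 129 131 129 132 195
202 132 129 133 128 129 130 132 121  49  44  49 105 128 131 129 125 127 131 129 171
208 128 
[... 383 characters left out ...]
  78  80  87 128 127 128 132
238 199 129 129  95  98  96  94  99  94  95  93  94  95  94  96  94 127 128 131 129
244 207 122 132  94  82  64  65  66  64  63  60  61  62  65  78  91 133 129 131 135
250 205 143 131  99  95  97  95  94  93  94  95  93  96  94  95  95 129 132 132 133
256 203 189 128 131 128 131 132 128 129 130 130 132 126 126 131 132 130 132 133 131
262 204 197 129 127 132 129 130 126 128 127 129 128 129 128 130 128 132 132 133 130
268 203 204 130 130 134 132 125 131 131 127 129 127 128 128 133 134 129 131 133 135
274 202 202 155 131 133 133 135 129 127 127 130 131 127 130 127 130 132 132 128 131
280 208 202 197 132 132 134 130 131 134 132 136 131 133 131 132 130 134 128 133 130
```

```bash
python3 - <<'E'
from meas import *
c=r.get_calibration('wrist');g=cv2.cvtColor(cv2.imread('pics/p1.png'),cv2.COLOR_BGR2GRAY).astype(float)
# sub-pixel edges
col=g[228:262,300:335].mean(1);print('front rows',col.round()[20:30]);
L=g[150:226,296:316].mean(0);Rr=g[150:226,318:338].mean(0);print(L.round(),Rr.round())
col=g[138:156,310:324].mean(1);print(col.round())
f=plane(c,(316.3,253.7),14);b=plane(c,(316.3,231),14);h=plane(c,(316.3,190),22);e=plane(c,(316.3,147.5),0);print('front',f,'rear of bar',b,'handle',h,'end bottom',e)
a=np.array([np.cos(-.207),np.sin(-.207)]);print('origin',f[:2]-36*a,b[:2]-20*a,e[:2]+50*a)
goto([*(f[:2]-36*a),24],np.pi/2-.207)
E
```

```text
front rows [ 93.  95.  94. 102. 118. 127. 130. 129. 129. 129.]
[128. 128. 128. 128. 128. 128. 128. 126. 117.  94.  65.  49.  47.  48.
  47.  47.  47.  48.  47.  47.] [ 47.  47.  47.  47.  47.  48.  47.  47.  52.  73. 102. 121. 127. 127.
 127. 128. 128. 128. 128. 127.]
[132. 132. 130. 130. 128. 127. 127. 124. 112.  84.  56.  47.  48.  47.
  49.  49.  48.  49.]
front [481.5067067    4.61903498  14.        ] rear of bar [462.07467534   8.68748244  14.        ] handle [427.09052237  16.04859907  22.        ] end bottom [397.43446578  22.15711594   0.        ]
origin [446.27523858  12.01793042] [442.5016375   12.79797991] [446.3670604   11.88087227]
shift [ -0.7  -2.2 177.6] turn 0.0017017377442032355 tool y angle 1.365 q7 1.155549125239212
```

```bash
python3 shift.py '[[5,-2,50,0],[5,-2,100,0],[5,-2,140,0],[5,-2,165,0],[5,-2,177,0],[5,-2,177,0]]' 50; python3 shift.py '[[0,0,0,0],[0,0,0,0],[0,0,0,0],[0,0,0,0],[0,0,0,0],[0,0,0,0]]' 10
python3 shift.py '[[0,0,-20,0],[0,0,-60,0],[0,0,-60,0]]'
python3 - <<'E'
from meas import *
w,c=look(0);cv2.imwrite('pics/p2.png',w);g=cv2.cvtColor(w,cv2.COLOR_BGR2GRAY)
for P in([44,14],[36,14]):pass
o=r.observe()
for y in range(180,330,8):print(y,' '.join('%3d'%g[y,x] for x in range(262,380,6)))
goto([567.5-6,-242.8,90],np.pi/2+.0106)
E
```

```text
time: 24.85
position: [439.9, 12.4, 23.4]
eef_rot: [0.103, 0.995, -0.0, -0.0]
force: [0.7, 0.2, 0.3]
opening: 50.5
finger_force: 0.0
time: 25.45
position: [440.4, 12.0, 24.4]
eef_rot: [0.103, 0.995, -0.0, 0.001]
force: [-1.2, -0.0, 7.1]
opening: 17.6
finger_force: 30.0
time: 25.75
position: [442.8, 12.4, 87.2]
eef_rot: [0.103, 0.995, 0.0, 0.003]
force: [1.2, 0.8, -0.0]
opening: 17.5
finger_force: 30.0
tcp [442.8  12.4  87.2] q7 0.99
180 145 150 145 147 146 142 141 140 143 142 143 146 142 143 150 147 143 150 147 225
188 143 146 141 142 149 153 147 140 143 144 152 146 141 141 145 146 143 146 151 222
196 140 138 144 149 146 145 147 148 149 146 145 145 146 144 145 141 141 147 145 194
204 146 144 141 144 139 143 102  45  49  49  49  50  51 112 145 149 147 148 148 194
212 143 141 146 146 147 143  53  48  49  47  51  48  50  54 142 146 146 146 150 224
220 146 142 148 144 142 146  49  46  45  50  47  46  50  52 148 146 140 147 143 177
228 145 147 145 147 146 143  46  51  47  44  51  53  49  47 142 143 146 147 148 146
236 148 143 148 145 143 142  43  44  48  48  44  43  45  49 145 143 147 143
[... 326 characters left out ...]
39 145 145 146 145
276 142 144 149 140 144 142  43  41  43  40  43  39  47  48 150 142 147 143 144 141
284 139 145 140 143 144 142  47  43  44  44  44  46  46  47 141 145 148 141 147 149
292 135 140 147 144 135 129  41  43  42  42  41  38  41  52 127 136 145 143 148 143
300 141 123 100 101  99  58  42  39  33  39  40  41  40  41  58 101 103 102 120 146
308 103 103  99 100  99  43  38  38  38  34  39  40  40  38  42 101 103 103 104 106
316 104 100 102 101  99  35  39  36  36  37  39  45  46  37  42 102 103 101 101 104
324  47  41  99 101  97  42  33  36  35  35  37  35  37  42  38  98 102 102  49  55
shift [-169.6 -224.7   -3.6] turn -0.217832288628103 tool y angle 1.364 q7 0.9929706334538225
```

```bash
python3 shift.py '[[-25,-30,-20,-0.05],[-55,-70,-20,-0.1],[-85,-110,-20,-0.15],[-115,-150,-20,-0.2],[-140,-185,-20,-0.2176],[-160,-210,-20,-0.2176],[-170.5,-225,-10,-0.2176],[-170.5,-225,0,-0.2176],[-170.5,-225,0,-0.2176],[-170.5,-225,0,-0.2176],[-170.5,-225,0,-0.2176]]'
python3 - <<'E'
from meas import *
o=r.observe();print(o['position'],o['opening'],R.from_quat(o['eef_rot']).as_matrix()[:,1]);w=r.get_image('wrist');c=r.get_calibration('wrist');cv2.imwrite('pics/p3.png',w);g=cv2.cvtColor(w,cv2.COLOR_BGR2GRAY)
for y in range(60,300,8):print(y,' '.join('%3d'%g[y,x] for x in range(232,412,7)))
for P in([516,-242.8,15],[516,-252.8,15],[516,-232.8,15],[499,-242.8,15]):print(P,np.round(proj(c,np.array(P)),1))
E
```

```text
time: 26.9
position: [560.4, -241.3, 83.8]
eef_rot: [-0.007, 1.0, 0.0, -0.0]
force: [-0.3, -0.6, -0.9]
opening: 17.8
finger_force: 30.0
[ 560.41962212 -241.31254649   83.83067577] 17.819520366092316 [-1.31471805e-02  9.99913364e-01  6.44580048e-04]
60 226 225 224 233 225 230 230 224 228 228 230 232 229 232 227 229 226 229 233 230 227 229 230 233 232 227
68 226 227 230 231 230 226 227 230 226 227 229 229 224 230 230 230 228 233 233 229 230 230 232 232 229 229
76 227 226 224 225 222 226 231 227 228 227 231 228 234 229 230 232 232 232 228 228 234 231 232 233 232 231
84 225 224 224 227 227 227 227 226 231 228 232 230 229 231 229 228 230 232 231 232 235 233 236 232 229 228
92 222 226 228 223 228 226 229 229 227 227 227 228 229 231 229 233 230 228 235 231 231 230 230 233 231 232
100 226 226 225 232 229 225 225 226 229 232 227 228 225 231 233 232 230 235 233 230 232 234 233 231 233 231
108 229 230 231 227 226 227 227 223 230 225 227 231 229 227 230 231 233 232 233 225 233 231 230 232 233 230
116 228 231 230 230 229 231 226 225 227 227 227 228 231 229 230 231 230 231 235 231 228 231 230 227 
[... 1811 characters left out ...]
 115 116 116 116 114 117  57  45
260 116 118 116 117 116 116 116 117 117  42  46  43  45  44  41  45 110 116 118 116 114 118 117 117  41  49
268 118 119 116 117 115 117 117 115 116  39  45  44  44  44  43  41 111 118 117 114 116 118 117 116  44  45
276 115 118 116 116 118 116 116 117 117  43  43  42  44  44  44  41 114 116 116 118 117 115 118 117  43  44
284 118 117 116 118 118 116 118 116 117  38  41  43  45  42  44  41 118 116 118 115 117 116 117 117  46  37
292 116 117 118 118 116 118 117 117 135  42  42  42  44  43  48  39 118 132 118 119 118 116 118 115  44  44
[516, -242.8, 15] [318.8 182.6]
[516, -252.8, 15] [299.2 182.4]
[516, -232.8, 15] [338.4 182.9]
[499, -242.8, 15] [319.3 148.8]
```

```bash
cat >> meas.py <<'E'
def cross(g,a,b,thr):
    """sub-pixel places where profile g[a:b] crosses thr"""
    p=np.asarray(g[a:b],float);i=np.where((p[:-1]-thr)*(p[1:]-thr)<0)[0];return (a+i+(thr-p[i])/(p[i+1]-p[i])).round(1)
E
cat > edges.py <<'E'
import sys
from meas import *
f=sys.argv[1];g=cv2.GaussianBlur(cv2.cvtColor(cv2.imread(f),cv2.COLOR_BGR2GRAY),(3,3),0)
x0,x1=(int(v) for v in sys.argv[2:4])
for y in map(int,sys.argv[4].split(',')):print('row',y,cross(g[y],x0,x1,85))
for x in map(int,sys.argv[5].split(',')):print('col',x,cross(g[:,x],100,300,85),cross(g[:,x],100,300,175))
E
python3 edges.py pics/p3.png 270 420 186,192,198,208,225,280 300,313,322,335
python3 - <<'E'
from meas import *
c=r.get_calibration('wrist');t=r.observe()['position'];print(t)
for dz in(-68.8,-2,-20):print(proj(c,t+[0,0,dz]),proj(c,t+[0,10,dz]))
E
python3 edges.py pics/p2.png 280 360 208,225,240,260,280 305,319,330

```

```text
row 186 [290.2 330.  402.4]
row 192 [290.2 329.9]
row 198 [290.1 330.3 401.5]
row 208 [290.4 341.4 400.8]
row 225 [290.5 342.9 399.5]
row 280 [291.4 342.  395.8]
col 300 [180.2] [140.7]
col 313 [180.4] [140.7]
col 322 [180.4] [140.8]
col 335 [199.8] [141.]
[ 560.66071358 -241.63759087   84.11891824]
(np.float64(319.8362817973809), np.float64(264.44754043768626)) (np.float64(338.2457267674052), np.float64(264.67769145917646))
(np.float64(320.30673444872866), np.float64(326.3777760193868)) (np.float64(345.7670235123395), np.float64(326.6765748922047))
(np.float64(320.1478045754115), np.float64(305.45629865646225)) (np.float64(343.2263008958666), np.float64(305.7331165131086))
row 208 [297.1 340.4]
row 225 [295.4 342. ]
row 240 [295.7]
row 260 [341.7]
row 280 [296.5 341.1]
col 305 [200.] []
col 319 [199.9] []
col 330 [199.8] []
```

```bash
python3 - <<'E'
from meas import *
c=r.get_calibration('wrist');t=r.observe()['position'];print(t)
e=plane(c,(335,199.8),t[2]-24);l=plane(c,(311,180.3),15);print('held end',e,'lip',l,'insert edge',plane(c,(311,140.8),0),plane(c,(311,146),15))
print('dx needed (world)',l[0]+1.5-e[0])
E
```

```text
[ 560.66071358 -241.63759087   84.11891824]
held end [ 514.80761146 -236.2251689    60.11891824] lip [ 514.85873832 -246.80155644   15.        ] insert edge [ 496.44360976 -247.20338255    0.        ] [ 497.71257133 -246.93641979   15.        ]
dx needed (world) 1.5511268540160472
```

```bash
python3 shift.py '[[-1.5,-4.8,15,0],[-1.5,-4.8,30,0],[-1.5,-4.8,40,0],[-1.5,-4.8,42,0],[-1.5,-4.8,42,0],[-1.5,-4.8,42,0]]'; python3 shift.py '[[0,0,2,0],[0,0,2,0],[0,0,4,0],[0,0,4,0],[0,0,4,0]]'; python3 shift.py '[[0,0,1,0],[0,0,2,0],[0,0,2,0],[0,0,2,0]]'
```

```text
time: 27.55
position: [562.4, -247.7, 41.8]
eef_rot: [-0.005, 1.0, 0.0, 0.0]
force: [0.5, -0.4, -0.2]
opening: 17.8
finger_force: 30.0
time: 28.05
position: [562.3, -247.6, 37.9]
eef_rot: [-0.005, 1.0, 0.0, 0.0]
force: [-0.3, 0.5, -0.0]
opening: 17.7
finger_force: 30.0
time: 28.45
position: [562.0, -247.6, 35.5]
eef_rot: [-0.006, 1.0, 0.0, -0.0]
force: [-0.4, 1.8, 0.7]
opening: 17.9
finger_force: 30.0
```

```bash
python3 shift.py '[[0,0,1,0],[0,0,2,0],[0,0,3,0],[0,0,3,0]]'; python3 shift.py '[[0,0,1,0],[0,0,2,0],[0,0,2,0],[0,0,2,0]]'
```

```text
time: 28.85
position: [561.9, -247.6, 32.4]
eef_rot: [-0.006, 1.0, 0.0, -0.0]
force: [-0.0, 2.4, -1.4]
opening: 17.4
finger_force: 30.0
time: 29.25
position: [561.8, -247.6, 30.4]
eef_rot: [-0.005, 1.0, 0.0, -0.0]
force: [0.3, 3.0, -1.9]
opening: 17.5
finger_force: 30.0
```

```bash
python3 shift.py '[[0,1,1,0],[0,1,2,0],[0,1,2,0],[0,1,2,0]]'; python3 shift.py '[[0,0,0,0],[0,0,0,0],[0,0,0,0],[0,0,-20,0],[6,0,-30,0],[6,0,-30,0]]' 40;  python3 shift.py '[[0,0,0,0],[0,0,0,0],[0,0,0,0],[0,0,0,0],[0,0,0,0]]' 0
python3 shift.py '[[0,0,5,0],[0,0,10,0],[0,0,13,0],[0,0,13,0]]'
```

```text
time: 29.65
position: [562.0, -247.2, 28.7]
eef_rot: [-0.005, 1.0, -0.0, 0.0]
force: [0.4, 1.2, -0.7]
opening: 17.6
finger_force: 30.0
time: 30.25
position: [556.4, -247.9, 60.3]
eef_rot: [-0.005, 1.0, -0.001, 0.001]
force: [0.4, -0.7, 0.3]
opening: 39.4
finger_force: 0.0
time: 30.75
position: [555.9, -246.8, 58.4]
eef_rot: [-0.005, 1.0, 0.0, -0.0]
force: [0.0, -0.1, 0.3]
opening: 4.5
finger_force: 0.0
time: 31.15
position: [555.4, -246.7, 44.8]
eef_rot: [-0.005, 1.0, 0.0, -0.001]
force: [0.3, -0.2, 0.4]
opening: 0.3
finger_force: 0.0
```

```bash
python3 shift.py '[[0,0,2,0],[0,0,4,0],[0,0,5,0],[0,0,5,0]]'; python3 shift.py '[[0,0,1,0],[0,0,2,0],[0,0,2,0],[0,0,2,0]]'; python3 shift.py '[[0,0,1,0],[0,0,2,0],[0,0,2,0],[0,0,2,0]]'
```

```text
time: 31.55
position: [555.9, -247.0, 40.6]
eef_rot: [-0.005, 1.0, 0.0, -0.0]
force: [-0.2, 0.8, 1.0]
opening: 0.2
finger_force: 0.0
time: 31.95
position: [556.0, -247.0, 38.7]
eef_rot: [-0.005, 1.0, 0.0, 0.0]
force: [-0.3, -0.1, -0.2]
opening: 0.3
finger_force: 0.0
time: 32.35
position: [556.0, -246.9, 36.7]
eef_rot: [-0.005, 1.0, 0.0, -0.0]
force: [0.0, 1.0, 0.3]
opening: 0.2
finger_force: 0.0
```

```bash
python3 shift.py '[[0,0,0.5,0],[0,0,1,0],[0,0,1,0],[0,0,1,0]]'; python3 shift.py '[[0,0,0.5,0],[0,0,1,0],[0,0,1,0],[0,0,1,0]]'; python3 shift.py '[[0,0,0.5,0],[0,0,1,0],[0,0,1,0],[0,0,1,0]]'
```

```text
time: 32.75
position: [556.1, -247.0, 36.4]
eef_rot: [-0.005, 1.0, -0.0, 0.0]
force: [-2.7, -0.1, 5.3]
opening: 0.3
finger_force: 2.8
time: 33.15
position: [556.1, -247.0, 36.3]
eef_rot: [-0.005, 1.0, -0.0, -0.0]
force: [-4.0, 1.9, 13.3]
opening: 0.7
finger_force: 6.4
time: 33.55
position: [556.2, -247.0, 36.2]
eef_rot: [-0.005, 1.0, -0.001, -0.0]
force: [-6.6, 2.4, 20.8]
opening: 0.2
finger_force: 10.1
```

```bash
python3 shift.py '[[0,0,-10,0],[0,0,-40,0],[20,30,-80,0],[50,65,-120,-0.05],[80,105,-165,-0.116],[105,140,-165,-0.116],[119.5,155.7,-165,-0.116],[119.5,155.7,-165,-0.116],[119.5,155.7,-165,-0.116],[119.5,155.7,-165,-0.116]]' 50
python3 - <<'E'
from meas import *
w,c=look(0);cv2.imwrite('pics/p4.png',w)
g=cv2.cvtColor(w,cv2.COLOR_BGR2GRAY)
for y in range(130,285,8):print(y,' '.join('%3d'%g[y,x] for x in range(262,380,6)))
t=r.observe()['position'];print(proj(c,np.array([t[0],t[1],22])))
E
```

```text
time: 34.55
position: [435.6, -93.5, 198.9]
eef_rot: [-0.063, 0.998, -0.0, 0.0]
force: [-0.2, 0.3, 0.2]
opening: 49.4
finger_force: 0.0
handle [421.6 -95.7] [68.6 16. ] axis 0.126 px [319. 196.] [309 152] [329 239]
tcp [435.6 -93.5 198.9] q7 1.7
130 213 213 214 211 213 213 214 213 211 213 208 210 211 202 211 213 200 211 212 206
138 211 213 212 212 212 208 217 211 214 214 211 211 210 208 214 211 209 205 212 211
146 213 214 208 209 209 211 213 215 209 212 208 214 208 208 214 211 211 203 209 207
154 208 212 214 212 210 213 207 211  71  71  70  77 210 217 210 212 212 213 212 212
162 214 212 210 209 213 212 209 210  72  73  71  70 211 211 210 211 210 211 203 209
170 214 207 213 212 212 209 211 213  68  70  70  69 208 205 205 211 206 212 204 194
178 204 210 208 205 206 211 205 202  68  68  67  65 208 204 205 213 208 216 211 153
186 208 211 208 209 210 213 212 210  69  71  68  73 209 206 206 204 211 208 210 128
194 210 208 209 213 208 207 202 212  66  69  67  71 209 202 207 208 206 204 179 130
202 203 201 207 205 203 204 214 211  69  67  70  66 199 209 205 213 210 201 147 127
210 206 205 20
[... 189 characters left out ...]
  65  66  65  67 204 207 198 206 211 139 130 130
234 211 205 207 206 208 207 167 156  65  64  64  70 161 189 205 209 206 124 124 133
242 214 206 206 201 203 213 142 147 146 137 114 149 150 142 206 208 163 131 127 129
250 208 205 201 212 207 202 142 149 105  93  89 117 147 142 202 201 130 125 130 134
258 212 206 213 205 203 206 142 145  92  91  88  89 148 141 199 197 127 131 129 128
266 210 211 203 212 204 208 141 147  96  90  89 105 148 146 203 157 131 129 128 130
274 209 207 210 205 205 205 139 138 140 140 140 141 140 156 210 128 131 130 128 128
282 203 212 212 204 207 212 202 210 204 204 202 212 203 197 195 125 133 130 127 134
(np.float64(319.5762753160015), np.float64(214.52064765139102))
```

```bash
python3 shift.py '[[1,0,50,0],[1,0,100,0],[1,0,140,0],[1,0,165,0],[1,0,175,0],[1,0,175,0]]' 50; python3 shift.py '[[0,0,0,0],[0,0,0,0],[0,0,0,0],[0,0,0,0],[0,0,0,0],[0,0,0,0]]' 10
python3 shift.py '[[0,0,-20,0],[0,0,-60,0],[0,0,-80,0],[0,0,-80,0]]'
python3 - <<'E'
from meas import *
goto([562,-309.8,84],np.pi/2+.0106)
E
```

```text
time: 35.2
position: [433.2, -92.6, 22.2]
eef_rot: [-0.063, 0.998, 0.001, -0.001]
force: [-0.1, -0.9, 0.4]
opening: 50.2
finger_force: 0.0
time: 35.8
position: [434.4, -93.0, 24.5]
eef_rot: [-0.063, 0.998, -0.0, 0.001]
force: [-1.9, -0.8, 7.3]
opening: 17.6
finger_force: 30.0
time: 36.2
position: [436.0, -93.2, 106.3]
eef_rot: [-0.063, 0.998, -0.001, 0.003]
force: [0.6, -0.3, -0.6]
opening: 17.5
finger_force: 30.0
shift [ -97.6 -230.7   23.3] turn 0.11598194170007958 tool y angle 1.697 q7 1.5481491418763738
```

```bash
python3 shift.py '[[-20,-45,0,0],[-40,-92,0,0],[-60,-138,0,0.05],[-80,-185,0,0.1],[-99,-231,10,0.116],[-99,-231,20,0.116],[-99,-231,20,0.116],[-99,-231,20,0.116],[-99,-231,20,0.116]]'
cat > slot.py <<'E'
from meas import *
t=r.observe()['position'];w=r.get_image('wrist');c=r.get_calibration('wrist');cv2.imwrite('pics/p5.png',w);print(t)
for dz in(15-t[2],-2):print(proj(c,t+[0,0,dz]),proj(c,t+[0,10,dz]))
import pickle;pickle.dump((c,t),open('c9.p','wb'))
E
python3 slot.py; python3 edges.py pics/p5.png 270 380 182,186,190,194,198,204,215,225,250,280 297,305,313,322,330,337
```

```text
time: 37.1
position: [561.0, -307.1, 83.7]
eef_rot: [-0.007, 1.0, 0.001, -0.0]
force: [0.1, -0.0, -0.2]
opening: 18.1
finger_force: 30.0
[ 561.0361396  -307.13425117   83.69499018]
(np.float64(320.3906452493482), np.float64(263.82880973752503)) (np.float64(338.78129271282864), np.float64(264.0637939606412))
(np.float64(321.1114743981116), np.float64(325.26226979082765)) (np.float64(346.5214463078438), np.float64(325.5663816693109))
row 182 [295.8 335.2]
row 186 [295.7 335.4]
row 190 [295.7 335.4]
row 194 [295.6 335.2]
row 198 [295.7 335.4]
row 204 [295.8 340.4]
row 215 [295.5 343.1]
row 225 [295.5 343.3]
row 250 [295.9 343.6]
row 280 [296.4 343.3]
col 297 [180.5] [140.7]
col 305 [180.3] [140.7]
col 313 [180.3] [140.7]
col 322 [180.3] [140.7]
col 330 [180.4] [140.8]
col 337 [200.2] [140.8]
```

```bash
python3 shift.py '[[-1.3,-1.4,15,0],[-1.3,-1.4,30,0],[-1.3,-1.4,40,0],[-1.3,-1.4,45,0],[-1.3,-1.4,45,0],[-1.3,-1.4,45,0]]'; python3 shift.py '[[0,0,2,0],[0,0,3,0],[0,0,3,0],[0,0,3,0]]'; python3 shift.py '[[0,0,1,0],[0,0,2,0],[0,0,3,0],[0,0,3,0],[0,0,3,0]]'; python3 shift.py '[[0,0,1,0],[0,0,2,0],[0,0,2,0],[0,0,2,0]]'
```

```text
time: 37.75
position: [562.5, -310.5, 38.5]
eef_rot: [-0.005, 1.0, 0.0, -0.0]
force: [0.8, -0.2, -1.0]
opening: 17.5
finger_force: 30.0
time: 38.15
position: [562.8, -310.5, 35.9]
eef_rot: [-0.005, 1.0, 0.0, 0.0]
force: [1.1, 0.1, -0.1]
opening: 17.7
finger_force: 30.0
time: 38.65
position: [562.5, -310.3, 32.4]
eef_rot: [-0.006, 1.0, 0.0, -0.0]
force: [-0.3, 1.8, -0.2]
opening: 17.5
finger_force: 30.0
time: 39.05
position: [562.4, -310.5, 30.5]
eef_rot: [-0.005, 1.0, 0.0, -0.0]
force: [0.1, 3.3, -2.1]
opening: 17.7
finger_force: 30.0
```

```bash
python3 shift.py '[[0,1,1,0],[0,1,2,0],[0,1,2,0],[0,1,2,0]]'; python3 shift.py '[[0,0,0,0],[0,0,0,0],[0,0,0,0],[0,0,-20,0],[6,0,-30,0],[6,0,-30,0]]' 40;  python3 shift.py '[[0,0,0,0],[0,0,0,0],[0,0,0,0],[0,0,5,0],[0,0,10,0],[0,0,15,0],[0,0,18,0],[0,0,18,0]]' 0
python3 shift.py '[[0,0,1,0],[0,0,2,0],[0,0,2,0],[0,0,2,0]]'; python3 shift.py '[[0,0,1,0],[0,0,2,0],[0,0,2,0],[0,0,2,0]]'; python3 shift.py '[[0,0,1,0],[0,0,2,0],[0,0,2,0],[0,0,2,0]]'
```

```text
time: 39.45
position: [562.6, -310.0, 28.7]
eef_rot: [-0.005, 1.0, -0.0, 0.0]
force: [0.3, 0.1, -0.6]
opening: 17.6
finger_force: 30.0
time: 40.05
position: [556.9, -310.8, 60.5]
eef_rot: [-0.005, 1.0, -0.001, 0.001]
force: [-0.1, -0.7, -0.2]
opening: 40.2
finger_force: 0.0
time: 40.85
position: [556.1, -309.4, 39.8]
eef_rot: [-0.005, 1.0, 0.0, -0.001]
force: [-0.0, -0.1, 1.2]
opening: 0.3
finger_force: 0.0
time: 41.25
position: [556.7, -309.8, 38.9]
eef_rot: [-0.005, 1.0, -0.0, 0.0]
force: [-0.8, 1.0, -0.6]
opening: 0.3
finger_force: 0.0
time: 41.65
position: [556.6, -309.7, 36.7]
eef_rot: [-0.005, 1.0, 0.0, -0.0]
force: [0.3, 0.3, -0.5]
opening: 0.5
finger_force: 0.0
time: 42.05
position: [556.7, -309.8, 36.3]
eef_rot: [-0.005, 1.0, -0.0, -0.0]
force: [-4.2, 1.9, 12.5]
opening: 0.7
finger_force: 5.8
```

```bash
python3 shift.py '[[0,0,1,0],[0,0,1,0],[0,0,1,0]]';  python3 shift.py '[[0,0,-10,0],[0,0,-50,0],[0,0,-100,0],[0,0,-150,0],[40,0,-200,0],[90,0,-240,0],[90,0,-240,0],[90,0,-240,0],[90,0,-240,0]]'
python3 - <<'E'
from meas import *
w=r.get_image('wrist');c=r.get_calibration('wrist');s=r.get_image('scene');print(r.observe()['position'])
g=cv2.cvtColor(w,cv2.COLOR_BGR2GRAY)
for k in comps(w,(g<85).astype(np.uint8)*255,200):
    P=np.array([plane(c,p,25)[:2] for p in k]);a,b=P.min(0),P.max(0)
    if a[0]>480 and b[0]<650:print('dark z25',a.round(1),b.round(1),k.mean(0).round())
old=cv2.resize(cv2.imread('pics/w6.png')[:,480:],(80,108));new=s[210:318,275:355]
d=cv2.absdiff(old,new).max(2);print('jug region diff',(d[55:]>50).mean(),(d>50).mean())
f=lambda i:cv2.inRange(cv2.cvtColor(i,cv2.COLOR_BGR2HSV),(5,60,40),(22,255,255));
for i in(old,new):m=cv2.moments(f(i));print('wood',m['m00']/255,m['m10']/m['m00'],m['m01']/m['m00'])
m=f(new)
for y in range(20,80,4):print(y,''.join('#' if v else '.' for v in m[y]))
E
```

```text
time: 42.35
position: [556.7, -309.7, 36.3]
eef_rot: [-0.005, 1.0, -0.001, -0.0]
force: [-5.9, 2.3, 18.8]
opening: 0.4
finger_force: 9.2
time: 43.25
position: [466.7, -311.1, 274.3]
eef_rot: [-0.005, 1.0, -0.001, 0.001]
force: [0.2, 0.8, -0.3]
opening: 0.1
finger_force: 0.0
[ 467.01600372 -310.20659954  272.81896421]
dark z25 [ 509.9 -297.5] [ 615.6 -152.3] [415. 308.]
dark z25 [ 510.5 -258. ] [ 582.3 -236.4] [381. 272.]
dark z25 [ 511.2 -453.8] [ 617.4 -297.5] [280. 309.]
dark z25 [ 512.3 -628.6] [ 602.4 -534.9] [ 50. 280.]
jug region diff 0.20589622641509434 0.19930555555555557
wood 680.0 29.773529411764706 50.86029411764706
wood 584.0 28.964041095890412 52.48972602739726
20 ................................................................................
24 ................................................................................
28 ................................................................................
32 ...........................##...................................................
36 ..........................#######...............................................
40 .................######.....#######.............................................
44 ................#############.#######...........................................
48 ..................#####################.........................................
52 .................#######################........................................
56 .....................#####################......................................
60 ..........................##################....................................
64 ...............................####....##########...............................
68 ................................................................................
72 ................................................................................
76 #...............................................................................
```

```bash
python3 - <<'E'
from rig import r
print(r.close_job())
E
```

```text
the job is handed in; nothing more can be done
None
```

I handed the job in at about 43 s: the fork, spatula and spoon lean in the jug on the rim side opposite its handle. The peeler and opener are pressed home in their cutouts, both stopping firmly at the fully-home height. There was no corer on the counter. I checked the spoon and the final state only from image numbers, because my picture views had run out, and the verdict is not shown.

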